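# Gauge the bottle necks and set the choked one aside

### The arm

A 6-joint arm with a two-finger parallel gripper is mounted at the origin on a cart in front of the work surface, level with it; the furniture and walls round the work are solid. World frame = base frame: x ahead of the robot, y to its left, z up, the work surface at z = 0. Lengths are in m, angles in rad, forces in N, time in s.
With the tool pointing down it reaches from about 0.375 to 0.9 m from the base axis. Payload 3.1 kg.
Tool frame: the origin (TCP) lies at the very end of the fingers, on their centre line; the grasp point (between the pads) lies 19 mm behind it (manip.grasp_offset is the distance from the TCP to the grasp point, in m); x points along the fingers, z is the direction in which the jaws open and shut, and the axes are right-handed (so a half turn about x gives the same grasp; the last joint's range is limited). The gripper opens to 85 mm and grips with 20 to 120 N. Pads are 22 mm wide; open, the fingers measure 114 mm over their backs; the gripper's body (76 mm by 85 mm) begins 54 mm behind the grasp point. The pads swing forward as they close: fully open they stand 13 mm farther back than shut.
Start: joints at [-1.333, 0.527, 1.433, -0, 1.181, -0.178], TCP at [0.252, -0.572, 0.231] pointing down, gripper open.
Joint ranges: [-3.08, 3.08], [-0.75, 2.2], [0.22, 2.44], [-1.43, 4.57], [0, 2.65], [-2.85, 2.85]. Speed limits (rad/s): [2.79, 2.79, 3.14, 3.14, 3.14, 3.14].

### API

Orientations are given as a unit quaternion [x, y, z, w].
In Python, from station import manip gives the robot as it stands.
- The arm moves only by the tool send_rows, never from a script. Its argument "steps" is a list that holds one entry, the list of rows, each a list of 5 numbers: the closure, from 0 (fully open) to 1 (shut), then the shift along the world's x, y, z in m, then the turn about the world's z in rad. A call has 1 to 8 rows; each row is the pose to reach, as a shift and turn from the pose commanded when the call began; what a row does not reach only later rows make up. A row lasts 1/8 s, in which the tool goes at most 62.5 mm and 10.7 degrees, less where a joint would pass 70% of its speed; a pose out of reach is approached as far as the arm can. A call with a gripper value outside its range is refused whole. The fingers move at their own pace and stop on an object; "grip_force" is the grip in N (left out, the last holds). Time passes only in rows, so rows that repeat a pose let the fingers close. It gives the time, the measured TCP pose, the force and the opening at its end, in the units of the state.
- manip.sense(): the state, without advancing time (a new reading comes with each control period).
- manip.snapshot(name): name is "scene" or "top"; returns the picture (420x560x3 uint8, red, green, blue); there is no depth.
- manip.camera_params(name): a dict with "fx", "fy", "cx", "cy" (pixels), "T" (4x4, takes a point from camera to world coordinates). Camera axes: x right, y down, z forward; pixel columns grow to the right and rows downward; lengths in m; the calibration is good to about 2 mm. A picture is of the moment at which its call begins. camera_params takes no time and is no camera call.
- manip.sign_off(): hands the job in, once; it reports no verdict.
The state is a dict: "t": time; "q": joint angles; "qd": joint speeds; "tau": joint torques, N m; "tcp_pos": TCP position; "tool_rot": TCP orientation; "force": force on the tool from outside, world axes, zero at the start; "ft_torque": the same for the moment, N m; "finger_gap": opening from 0.0 (shut) to 1.0 (fully open).
Only numpy, scipy, OpenCV 4.12 (cv2) and the standard library are available. Lean on these libraries where they do the work, as an engineer would, in place of code of your own. Each camera call takes 0.05 s, during which the arm holds its last target.

### The job

Sort the three stoneware bottles in the wooden rack with the steel plug gauge: lower it gently into the necks, where it sinks until its collar sits on the lip if the bore is sound, but is stopped part-way inside if glaze has choked the neck (catching on the rim is neither: centre it and try again). Put the gauge back in its stand, and stand the bottle whose neck stopped it upright in the middle of the slate coaster; leave the sound bottles in the rack and everything else where it is.

Things in the scene. Friction and masses are not known exactly. Their poses are not given: they have to be found in the camera images.
- bottle_1_mid (a point): one of three look-alike stoneware bottles in the rack; point on its axis, half-way up; z up the axis. 140 mm tall, body 58 mm across, neck 31 mm outside over the top 44 mm; lip 70 mm above this point. 0.2 to 0.33 kg. Bore 19.6 mm across: 47 mm deep if sound; if choked, hard pooled glaze fills it up to 22 mm below the lip. From outside they look alike
- bottle_2_mid (a point): one of three look-alike stoneware bottles in the rack; point on its axis, half-way up; z up the axis. 140 mm tall, body 58 mm across, neck 31 mm outside over the top 44 mm; lip 70 mm above this point. 0.2 to 0.33 kg. Bore 19.6 mm across: 47 mm deep if sound; if choked, hard pooled glaze fills it up to 22 mm below the lip. From outside they look alike
- bottle_3_mid (a point): one of three look-alike stoneware bottles in the rack; point on its axis, half-way up; z up the axis. 140 mm tall, body 58 mm across, neck 31 mm outside over the top 44 mm; lip 70 mm above this point. 0.2 to 0.33 kg. Bore 19.6 mm across: 47 mm deep if sound; if choked, hard pooled glaze fills it up to 22 mm below the lip. From outside they look alike
- gauge_handle (a point): steel plug gauge, standing pin down in its stand; this point is the middle of its knurled round handle (23 mm across, 52 mm long), on the axis; z runs up the axis. Below the handle a stop collar 31 mm across and 6 mm thick, below that the test pin, 18 mm across and 42 mm long, square-ended. 0.16 kg. The tip is 74 mm below this point
- gauge_tip (a point): centre of the flat lower end of the gauge's pin, 42 mm below the underside of its collar; z runs up the gauge's axis
- stand_mouth (a point): centre of the mouth of the hole in the fixed round turned-wood gauge stand (52 mm high, 76 mm across at the foot, 58 mm above); hole 23 mm across, 47 mm deep, so the gauge hangs by its collar on the stand's top with a little play
- coaster_top (a point): centre of the top face of the dark square slate coaster, 92 x 92 x 8 mm, lying loose on the worktop; z up
- rack: fixed wooden bottle rack, 100 x 276 mm and 34 mm high; origin under its centre on the worktop; y runs along the row. Three wells 62 mm across, 20 mm deep, at y = -80, 0 and +80 mm; a bottle stands 14 mm above the worktop on the well's cork seat, with 2 mm of play all round; the seats are sprung: pressed with over about 1 N more than the bottle's weight they sink 1 mm per 4 N, 5 mm at most
- jigger_mid (a point): steel double jigger, 44 mm across, 88 mm tall, standing behind the rack; half-way up; a bystander
- wine_stopper_mid (a point): steel ball wine stopper standing on its ball, 37 mm across, 73 mm tall, behind the rack; half-way up; a bystander
- bottle_opener_mid (a point): flat steel bottle opener with a blue grip, 45 x 154 x 11 mm, lying at the back on the left; its middle; a bystander
Things that resemble listed ones, but are neither listed nor needed, are in the scene too. What is shaped like the part that bears stand_mouth but orange or pink is not meant.

How it is judged:
On the way:
1. inside the choked neck, upright, the gauge comes to rest on the glaze that stops it (contact force between gauge and glaze above 0.5 N and horizontal distance between gauge_tip and glaze below 0.005 m and angle between gauge_tip's own z axis and vertical below 0.15 rad), for 0.06 s.
At the end, for the whole second after the job is handed in: The choked bottle stands upright (0.08 rad), at rest on the coaster, its axis within 25 mm of the coaster's centre; the gauge hangs pin down in its stand, collar within 5 mm of the top; the two sound bottles stand upright in their own wells, within 20 mm of their starts (horizontal distance between glaze and coaster_top below 0.03 m and ((horizontal distance between bottle_1_mid and coaster_top below 0.025 m and z of bottle_1_mid in the frame of coaster_top between 0.066 and 0.075 m) or (horizontal distance between bottle_2_mid and coaster_top below 0.025 m and z of bottle_2_mid in the frame of coaster_top between 0.066 and 0.075 m) or (horizontal distance between bottle_3_mid and coaster_top below 0.025 m and z of bottle_3_mid in the frame of coaster_top between 0.066 and 0.075 m)) and ((horizontal distance between bottle_1_mid and coaster_top below 0.025 m and z of bottle_1_mid in the frame of coaster_top between 0.066 and 0.075 m) or distance of bottle_1_mid from where it was at the start of the episode below 0.02 m) and ((horizontal distance between bottle_2_mid and coaster_top below 0.025 m and z of bottle_2_mid in the frame of coaster_top between 0.066 and 0.075 m) or distance of bottle_2_mid from where it was at the start of the episode below 0.02 m) and ((horizontal distance between bottle_3_mid and coaster_top below 0.025 m and z of bottle_3_mid in the frame of coaster_top between 0.066 and 0.075 m) or distance of bottle_3_mid from where it was at the start of the episode below 0.02 m) and angle between each of bottle_1_mid, bottle_2_mid, bottle_3_mid's own z axis and vertical below 0.08 rad and linear speed of each of bottle_1, bottle_2, bottle_3, gauge below 0.02 m/s and height (world z) of coaster_top below 0.012 m and horizontal distance between gauge_tip and stand_mouth below 0.006 m and z of gauge_tip in the frame of stand_mouth below -0.037 m and angle between gauge_tip's own z axis and vertical below 0.12 rad); the robot touches nothing.
It fails at once if a bottle is pressed down into the rack with more than 25 N (contact force between any of bottle_1, bottle_2, bottle_3 and rack above 25 N).
It fails at once if a sound bottle is taken out of its well (moved more than 30 mm) ((distance of bottle_1_mid from where it was at the start of the episode above 0.03 m and horizontal distance between glaze and bottle_1_mid above 0.02 m) or (distance of bottle_2_mid from where it was at the start of the episode above 0.03 m and horizontal distance between glaze and bottle_2_mid above 0.02 m) or (distance of bottle_3_mid from where it was at the start of the episode above 0.03 m and horizontal distance between glaze and bottle_3_mid above 0.02 m)).
It fails at once if a bottle is tipped by more than 0.4 rad (angle between any of bottle_1_mid, bottle_2_mid, bottle_3_mid's own z axis and vertical above 0.4 rad).
It fails at once if the jigger, the wine stopper, the bottle opener or the coaster is moved more than 30 mm (distance of any of jigger_mid, wine_stopper_mid, bottle_opener_mid, coaster_top from where it was at the start of the episode above 0.03 m).
It also fails if it takes over 72 s, if anything falls off the work surface, if the arm or the gripper's body presses on something with over 40 N, if the wrist force passes 120 N, or if a joint passes its speed limit or range.

## Working session

There is one attempt and no reset: what is moved stays moved. The work goes in short steps, Python scripts to look and compute and a tool call to move; the robot and the scene stay as the last step left them, time stands still between calls to the robot, and variables do not carry over. Pictures are saved under pics/ and viewed, and the job is handed in when it is done.

Besides the shell and the picture viewer there is one more tool, called after "Emit:" by a JSON object that holds its "name" and its "arguments". send_rows: Moves the arm, as the interface text tells. Its arguments: {"type":"object","properties":{"steps":{"type":"array","items":{"type":"array","items":{"type":"array","items":{"type":"number"}}}},"grip_force":{"type":"number"}},"required":["steps"]}

```bash
mkdir -p pics; ls
python3 - <<'E'
from station import manip
import cv2
for n in("scene","top"):
    im=manip.snapshot(n); cv2.imwrite(f"pics/{n}0.png",im[:,:,::-1]); p=manip.camera_params(n); print(n,p)
s=manip.sense(); print(s)
E
```

```text
pics
scene {'fx': 500.68735226849543, 'fy': 500.68735226849543, 'cx': 288.99038989292467, 'cy': 209.4792137916217, 'T': array([[ 0.43542747, -0.52309337,  0.73265015, -0.40463671],
       [-0.90010998, -0.24003984,  0.36356966, -0.5086625 ],
       [-0.01431566, -0.81777393, -0.5753615 ,  0.81796431],
       [ 0.        ,  0.        ,  0.        ,  1.        ]])}
top {'fx': 386.27122437969433, 'fy': 386.27122437969433, 'cx': 274.9300837480366, 'cy': 204.60017529301263, 'T': array([[ 0.01517602, -0.9968128 ,  0.07831935,  0.43571992],
       [-0.99987824, -0.01541375, -0.00243169, -0.05760287],
       [ 0.00363114, -0.07827291, -0.99692536,  1.14774431],
       [ 0.        ,  0.        ,  0.        ,  1.        ]])}
{'t': 0.1, 'q': array([-1.33350789e+00,  5.28388690e-01,  1.43374189e+00, -1.12253933e-05,
        1.18139712e+00, -1.78537093e-01]), 'qd': array([-0.00126449, -0.00162251, -0.00137577,  0.00151967,  0.00061897,
        0.00134724]), 'tau': array([-4.58940508e-05, -4.43304920e+01, -1.78587162e+01, -1.76702060e-04,
        3.87457141e-03,  7.03485110e-07]), 'tcp_pos': array([ 0.25231926, -0.57112045,  0.23043222]), 'tool_rot': array([ 0.38648814,  0.5929418 , -0.38555479,  0.59194124]), 'force': array([ 0.11846932, -0.25194644, -1.13853437]), 'ft_torque': array([-0.00364151, -0.02431745,  0.00337891]), 'finger_gap': 0.9980371394796475}
```

View pics/scene0.png

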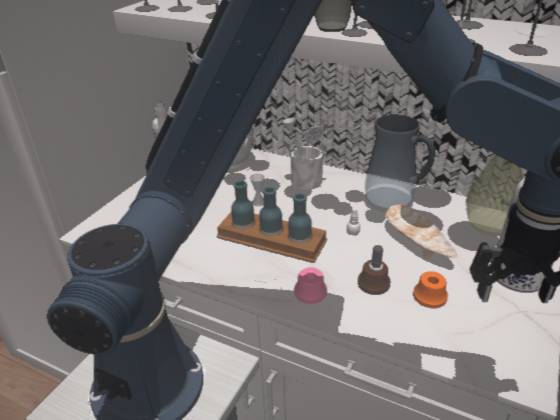

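View pics/top0.png

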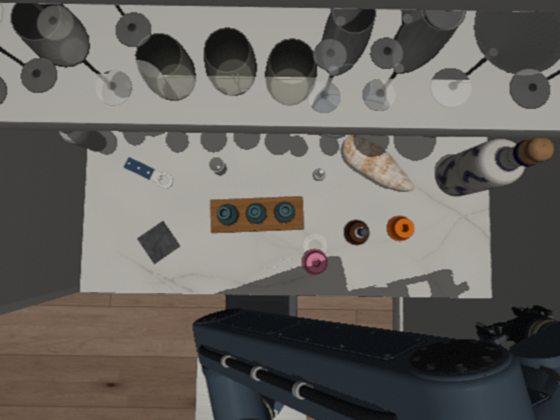

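```bash
cat > h.py <<'E'
import numpy as np, cv2
from station import manip
def ray(cam,u,v,z):
    p=manip.camera_params(cam); T=p["T"]
    d=T[:3,:3]@np.array([(u-p["cx"])/p["fx"],(v-p["cy"])/p["fy"],1]); o=T[:3,3]
    return o+d*(z-o[2])/d[2]
def px(cam,P):
    p=manip.camera_params(cam); T=p["T"]; c=T[:3,:3].T@(np.asarray(P,float)-T[:3,3])
    return np.array([p["fx"]*c[0]/c[2]+p["cx"],p["fy"]*c[1]/c[2]+p["cy"]])
def crop(cam,name,x0,y0,x1,y1,k):
    im=manip.snapshot(cam)[y0:y1,x0:x1,::-1]
    im=cv2.resize(im,None,fx=k,fy=k,interpolation=cv2.INTER_CUBIC); cv2.imwrite(f"pics/{name}.png",im)
E
python3 - <<'E'
import cv2
a=cv2.imread("pics/top0.png"); b=cv2.imread("pics/scene0.png")
cv2.imwrite("pics/c1.png",cv2.resize(a[190:280,130:310],None,fx=4.4,fy=4.4,interpolation=2))
cv2.imwrite("pics/c2.png",cv2.resize(a[190:280,290:420],None,fx=6,fy=6,interpolation=2))
cv2.imwrite("pics/c3.png",cv2.resize(b[170:310,210:460],None,fx=3.2,fy=3.2,interpolation=2))
E
```

```text
(no output)
```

View pics/c1.png

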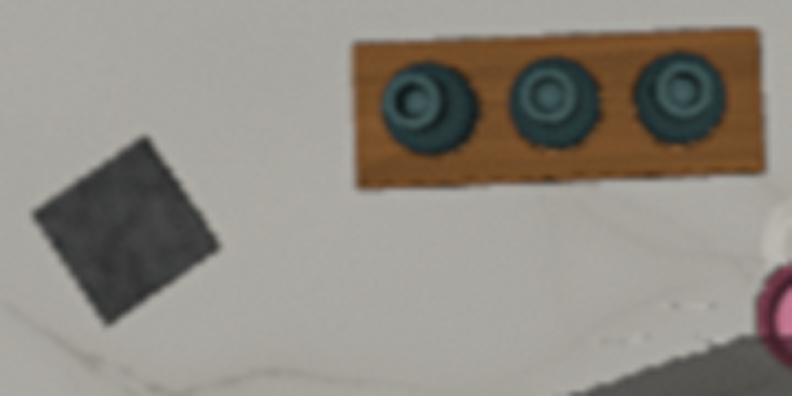

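View pics/c2.png

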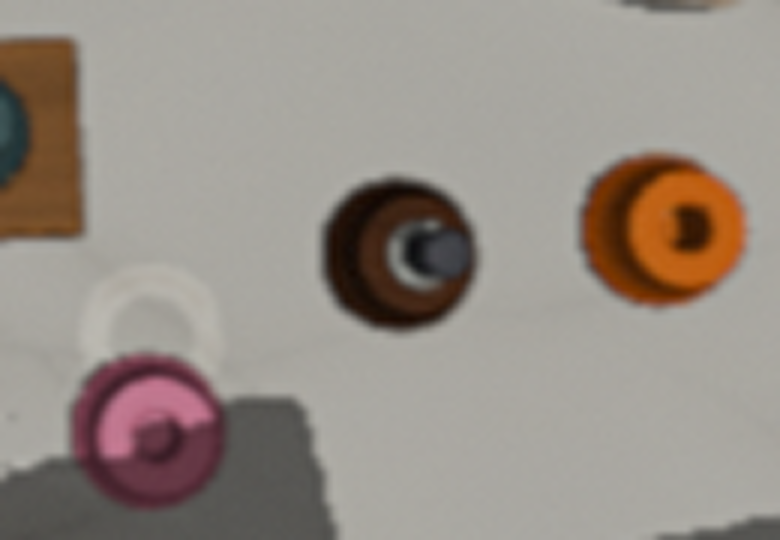

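View pics/c3.png

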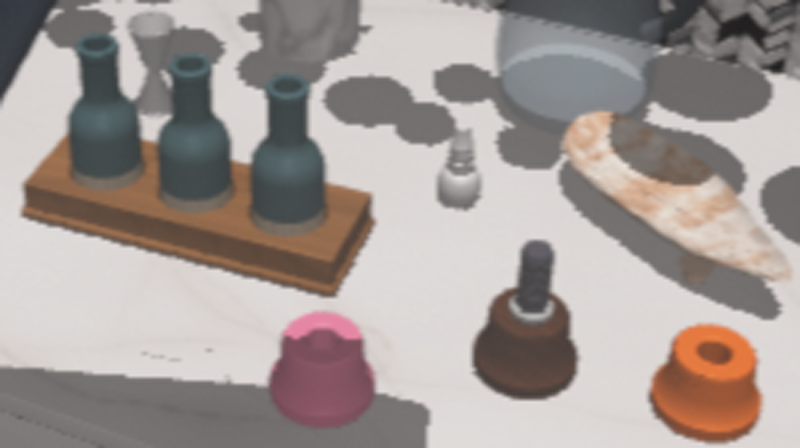

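Run:
```python
from h import *
f=lambda a:np.round(a,4)
a=cv2.imread("pics/top0.png"); b=cv2.imread("pics/scene0.png")
C=lambda x,y,ox,oy,k:((x+.5)/k-.5+ox,(y+.5)/k-.5+oy)
# rack corners at z .034 (top face) , from crop
for n,p in dict(TL=(354,43),TR=(758,28),BR=(765,173),BL=(359,188)).items():
    print("rack",n,f(ray("top",*C(*p,130,190,4.4),.034)))
for n,p in dict(b_left=(414,101),b_mid=(547,96),b_right=(683,91)).items():
    print(n,f(ray("top",*C(*p,130,190,4.4),.154)))
# scene lips
for n,p in dict(l=(97,44),m=(190,65),r=(287,87)).items():
    print("scene",n,f(ray("scene",*C(*p,210,170,3.2),.154)))
cor=[(147,136),(219,247),(108,325),(34,214)]
P=[ray("top",*C(*p,130,190,4.4),.008) for p in cor]; print("coaster",f(np.mean(P,0)),[list(f(q[:2])) for q in P])
# gauge
print("gauge top",f(ray("top",*C(450,253,290,190,6),.110)), "stand top",f(ray("top",*C(414,253,290,190,6),.052)),"foot",f(ray("top",*C(400,254,290,190,6),.01)))
print("gauge top sc",f(ray("scene",*C(538,249,210,170,3.2),.110)), "collar top sc",f(ray("scene",*C(531,306,210,170,3.2),.058)))
g=ray("top",315,242,0.0);print("ghost",g,px("scene",g))
for P in [(.5,-.31,.154)]: print(px("scene",P))
```

```text
rack TL [0.5354 0.1276 0.034 ]
rack TR [ 0.5495 -0.1381  0.034 ]
rack BR [ 0.4542 -0.1436  0.034 ]
rack BL [0.4404 0.1216 0.034 ]
b_left [0.4912 0.0716 0.154 ]
b_mid [ 0.4953 -0.0062  0.154 ]
b_right [ 0.4995 -0.0858  0.154 ]
scene l [0.4916 0.0714 0.154 ]
scene m [ 0.4951 -0.0087  0.154 ]
scene r [ 0.4984 -0.0887  0.154 ]
coaster [0.4101 0.2796 0.008 ] [[np.float64(0.4731), np.float64(0.2687)], [np.float64(0.3999), np.float64(0.2179)], [np.float64(0.3473), np.float64(0.2898)], [np.float64(0.4199), np.float64(0.342)]]
gauge top [ 0.4479 -0.3017  0.11  ] stand top [ 0.4483 -0.2983  0.052 ] foot [ 0.4482 -0.3007  0.01  ]
gauge top sc [ 0.4474 -0.3032  0.11  ] collar top sc [ 0.447  -0.3029  0.058 ]
ghost [ 0.41672228 -0.18064587  0.        ] [320.12483903 276.92600851]
[389.65891872 219.37450911]
```

Run:
```python
from h import *
from scipy.spatial.transform import Rotation as R
s=manip.sense(); print(R.from_quat(s["tool_rot"]).as_matrix().round(3)); print(manip.grasp_offset)
print([a for a in dir(manip) if a[0]!="_"])
print(np.array([.4477,-.302,.2])-s["tcp_pos"])
```

```text
[[-0.     0.915  0.404]
 [ 0.002  0.404 -0.915]
 [-1.     0.    -0.002]]
0.0187
['PlanningError', 'camera_params', 'grasp_offset', 'sense', 'sign_off', 'snapshot']
[ 0.19538074  0.26912045 -0.03043222]
```

Lookalikes for the gauge stand: brown (357,232) with the gauge in it, orange (401,228), pink (315,262). The brown one fits the description, and crop c2 confirms it. Bottles: top view (224,213), (254,212), (285,211). Coaster: (158,242), the only dark square.

Emit:
{"name": "send_rows", "arguments": {"steps": [[[0,0.05,0.067,0,0.185],[0,0.1,0.135,0,0.37],[0,0.15,0.2,0,0.555],[0,0.195,0.269,0,0.74],[0,0.195,0.269,-0.02,0.925],[0,0.195,0.269,-0.06,1.11],[0,0.195,0.269,-0.08,1.155],[0,0.195,0.269,-0.08,1.155]]], "grip_force": 40}}

```text
t: 1.1
tcp_pos: [0.4466, -0.3012, 0.1496]
tool_rot: [0.001, 0.708, 0.001, 0.706]
force: [0.6, -0.4, 0.7]
finger_gap: 1.001
```

Run:
```python
from h import *
s=manip.sense(); print(s["t"],s["tcp_pos"],s["q"],s["force"],[.4477,-.302,.07]-s["tcp_pos"])
crop("top","t1",230,140,430,290,4)
crop("scene","s1",290,170,490,320,4)
```

```text
1.1 [ 0.44664867 -0.301225    0.14957235] [-8.00849199e-01  5.28782705e-01  1.72461180e+00 -5.02821871e-05
  8.92983780e-01 -8.01112565e-01] [ 0.63898843 -0.40302341  0.68897132] [ 0.00105133 -0.000775   -0.07957235]
```

View pics/s1.png

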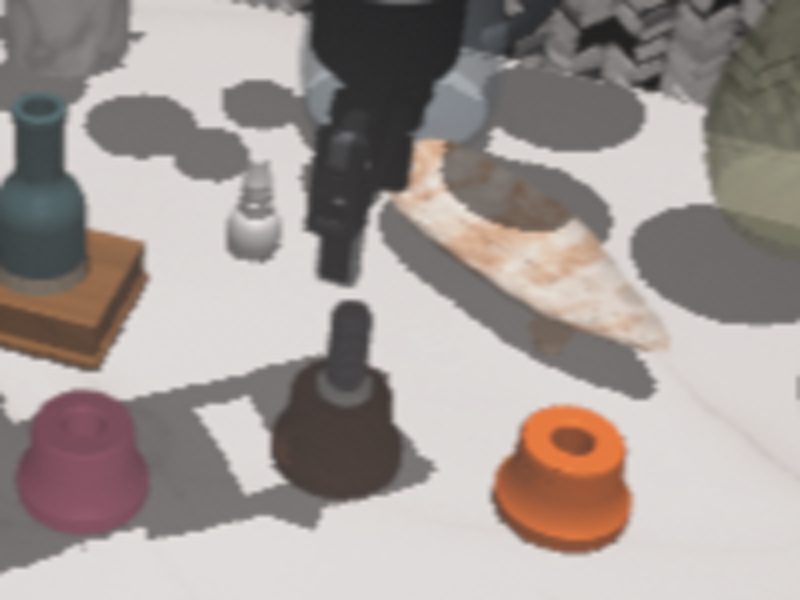

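The fingers hang straight over the gauge, whose top is at crop (350,310). Lowering and gripping.

Emit:
{"name": "send_rows", "arguments": {"steps": [[[0,0.001,-0.001,-0.03,0],[0,0.001,-0.001,-0.06,0],[0,0.001,-0.001,-0.078,0],[0,0.001,-0.001,-0.078,0],[1,0.001,-0.001,-0.078,0],[1,0.001,-0.001,-0.078,0],[1,0.001,-0.001,-0.078,0],[1,0.001,-0.001,-0.078,0]]], "grip_force": 40}}

```text
t: 2.2
tcp_pos: [0.4487, -0.3039, 0.074]
tool_rot: [-0.0, 0.707, -0.0, 0.707]
force: [-0.1, 0.6, 3.3]
finger_gap: 0.262
```

Emit:
{"name": "send_rows", "arguments": {"steps": [[[1,0,0,0.03,0],[1,0,0,0.08,0],[1,0,0,0.13,0],[1,0.01,0.04,0.165,0],[1,0.025,0.1,0.165,0],[1,0.04,0.16,0.165,0],[1,0.051,0.216,0.165,0],[1,0.051,0.216,0.165,0]]]}}

```text
t: 3.2
tcp_pos: [0.4987, -0.0834, 0.238]
tool_rot: [-0.002, 0.708, 0.003, 0.707]
force: [0.3, -0.3, -1.1]
finger_gap: 0.257
```

Run:
```python
from h import *
s=manip.sense(); print(s["t"],s["tcp_pos"],s["force"])
crop("scene","s2",230,100,380,260,5)
s=manip.sense(); print(s["t"],s["tcp_pos"],s["force"])
crop("top","t2",210,150,330,250,5)
```

```text
3.2 [ 0.49873939 -0.08344047  0.23799723] [ 0.2979018  -0.31747821 -1.13757327]
3.25 [ 0.49906879 -0.08572644  0.23807815] [ 0.6570608   0.127417   -2.08524742]
```

View pics/s2.png

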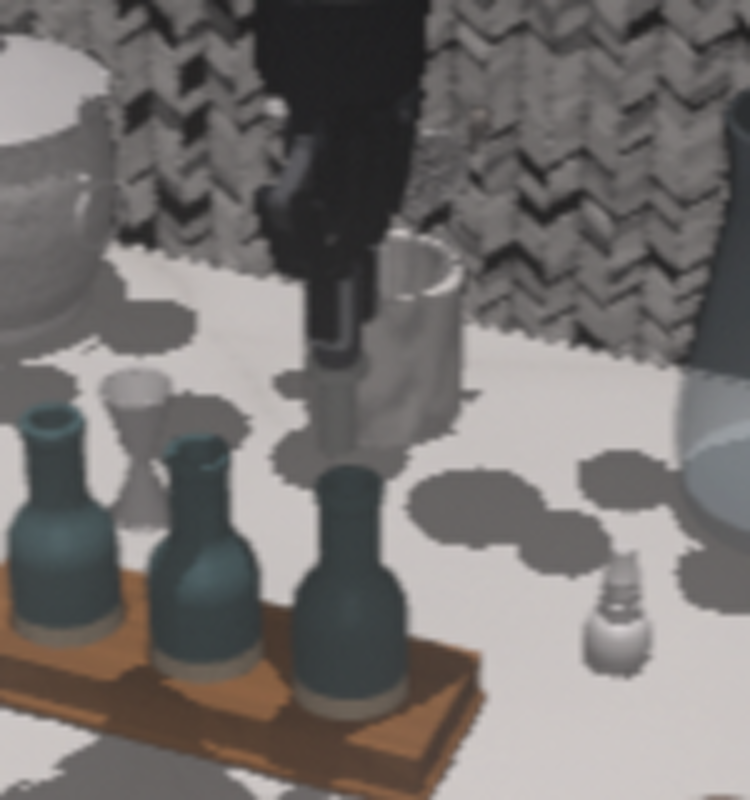

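View pics/t2.png

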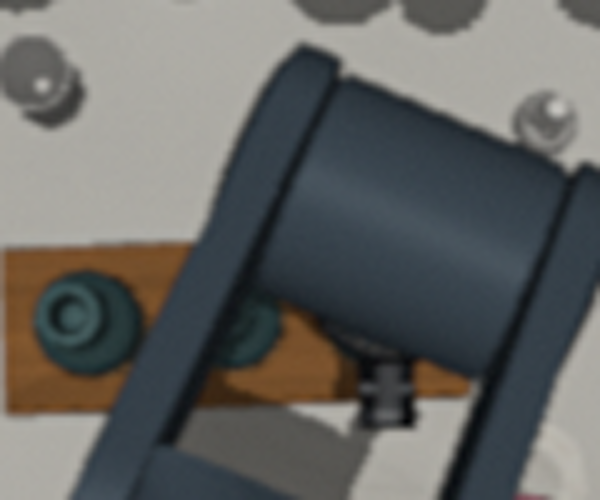

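Run:
```python
from h import *
C=lambda x,y,ox,oy,k:((x+.5)/k-.5+ox,(y+.5)/k-.5+oy)
f=lambda a:np.round(a,4)
im=cv2.imread("pics/s2.png")
print([tuple(im[430,x]) .__repr__().replace("np.uint8","") for x in range(300,372,5)])
# tip bottom front edge ~ (336,463): front edge point
print(px("scene",(.499,-.087,.175)),px("scene",(.499,-.087,.154)))
b=cv2.imread("pics/scene0.png")
for (x,y) in [(336,455)]: print(f(ray("scene",*C(x,y,230,100,5),.175)))
print("lip",f(ray("scene",*C(349,482,230,100,5),.154)))
im2=cv2.resize(im[320:540,270:430],None,fx=3.5,fy=3.5); cv2.imwrite("pics/z.png",im2)
```

```text
['((129), (130), (134))', '((108), (108), (111))', '((97), (98), (101))', '((94), (94), (97))', '((88), (89), (90))', '((88), (88), (89))', '((90), (91), (91))', '((91), (92), (93))', '((91), (92), (93))', '((89), (89), (91))', '((86), (86), (88))', '((88), (88), (90))', '((95), (95), (98))', '((100), (101), (104))', '((105), (106), (109))']
[298.76094177 189.15978161] [298.78805734 196.54590395]
[ 0.4914 -0.0854  0.175 ]
lip [ 0.5017 -0.0873  0.154 ]
```

View pics/z.png

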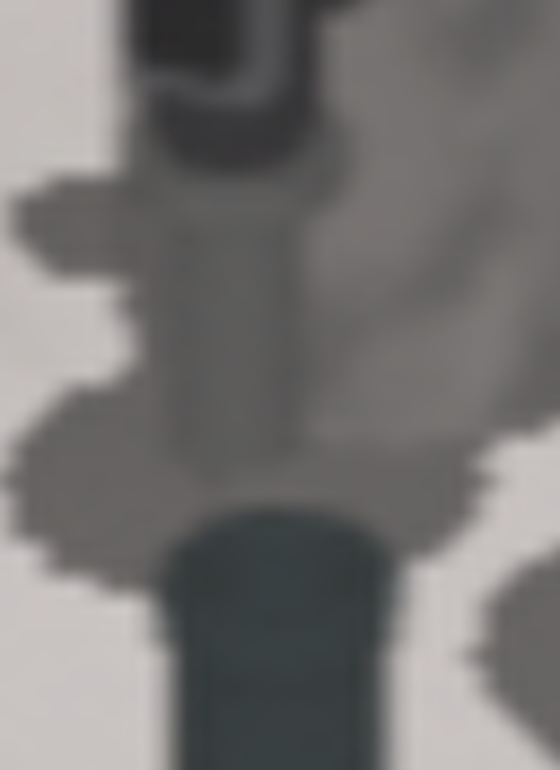

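Emit:
{"name": "send_rows", "arguments": {"steps": [[[1,0,-0.003,0,0],[1,0,-0.003,0,0],[1,0,-0.003,0,0]]]}}

```text
t: 3.68
tcp_pos: [0.4993, -0.0918, 0.2382]
tool_rot: [0.001, 0.707, -0.001, 0.707]
force: [-0.3, -0.8, -2.0]
finger_gap: 0.256
```

Run:
```python
from h import *
a=[]
for i in range(4):
    s=manip.sense(); a.append(s["tcp_pos"]);im=manip.snapshot("scene"); print(s["tcp_pos"],s["force"])
im=im[165:205,280:320,::-1]
cv2.imwrite("pics/s3.png",cv2.resize(im,None,fx=15,fy=15,interpolation=cv2.INTER_CUBIC))
```

```text
[ 0.49933216 -0.09182045  0.23821092] [-0.30966309 -0.76392047 -2.01318037]
[ 0.49934325 -0.09158802  0.23822844] [ 0.63169548  0.50870778 -1.65194499]
[ 0.49935377 -0.09135635  0.23825337] [-0.63602476  0.50004735 -1.31764037]
[ 0.49936193 -0.09116762  0.23825632] [-0.4583608   0.30913503 -1.4697419 ]
```

View pics/s3.png

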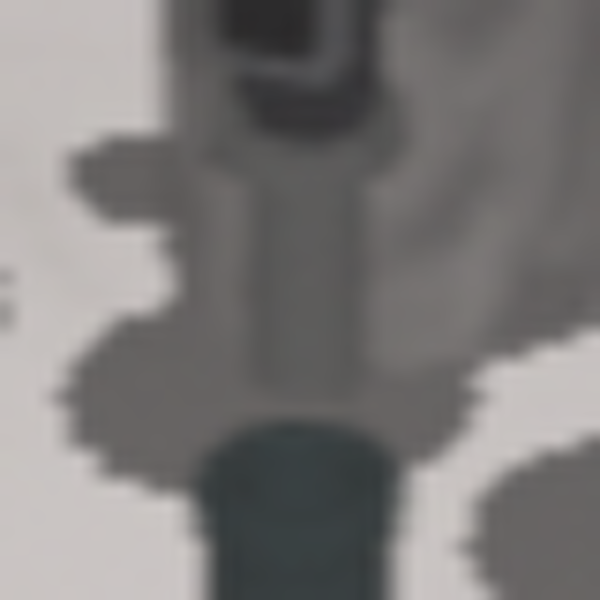

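Run:
```python
from h import *
C=lambda x,y,ox,oy,k:((x+.5)/k-.5+ox,(y+.5)/k-.5+oy)
T=manip.camera_params("scene")["T"][:3,2]; h=T[:2]/np.linalg.norm(T[:2]); print(h)
s=manip.sense(); print(s["tcp_pos"])
for z in (.1745,.176):
  p=ray("scene",*C(308,392,280,165,15),z)[:2]; print("tip ctr",p+.009*h)
p=ray("scene",*C(303,420,280,165,15),.154)[:2]; print("lip ctr",p-.0155*h)
```

```text
[0.89577069 0.44451645]
[ 0.49941266 -0.09099314  0.23828368]
tip ctr [ 0.50310027 -0.08823095]
tip ctr [ 0.501003   -0.08920171]
lip ctr [ 0.50195348 -0.08859608]
```

Emit:
{"name": "send_rows", "arguments": {"steps": [[[1,0,0,-0.005,0],[1,0,0,-0.01,0],[1,0,0,-0.013,0],[1,0,0,-0.016,0],[1,0,0,-0.019,0],[1,0,0,-0.0205,0],[1,0,0,-0.022,0],[1,0,0,-0.0235,0]]]}}

```text
t: 4.88
tcp_pos: [0.4999, -0.0909, 0.2156]
tool_rot: [-0.0, 0.707, -0.0, 0.708]
force: [-1.5, 0.6, 8.0]
finger_gap: 0.257
```

Run:
```python
from h import *
s=manip.sense(); print(s["tcp_pos"],s["force"])
im=manip.snapshot("scene")[165:225,280:340,::-1]
cv2.imwrite("pics/s4.png",cv2.resize(im,None,fx=10,fy=10,interpolation=cv2.INTER_CUBIC))
s=manip.sense(); print(s["tcp_pos"],s["force"])
```

```text
[ 0.49990036 -0.09094989  0.21562671] [-1.45819516  0.58018345  7.98831043]
[ 0.49985959 -0.0909346   0.21561253] [-1.26398629  0.70211445  6.59752601]
```

View pics/s4.png

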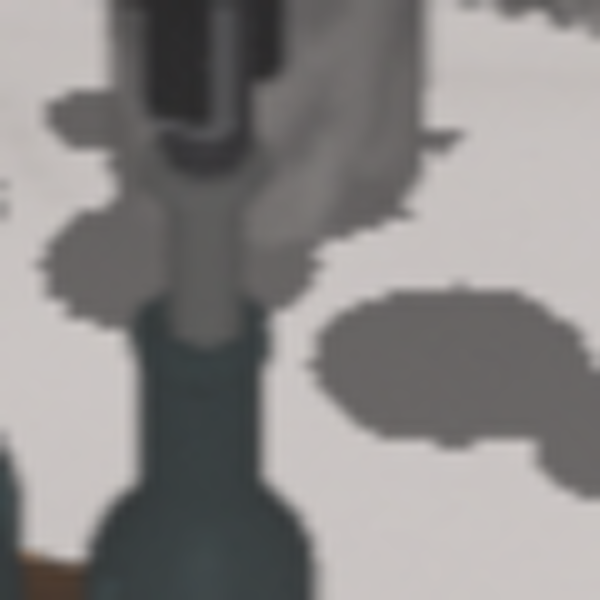

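Run:
```python
from h import *
im=np.mean([manip.snapshot("scene").astype(float) for _ in range(2)],0)
c=im[186:210,288:312,::-1]
c=np.clip((c-40)*3.2,0,255).astype(np.uint8)
cv2.imwrite("pics/s5.png",cv2.resize(c,None,fx=25,fy=25,interpolation=cv2.INTER_CUBIC))
s=manip.sense(); print(s["tcp_pos"],s["force"])
b=cv2.imread("pics/scene0.png")[186:210,288:312].astype(float)
b=np.clip((b-40)*2.2,0,255).astype(np.uint8)
cv2.imwrite("pics/s5b.png",cv2.resize(b,None,fx=25,fy=25,interpolation=cv2.INTER_CUBIC))
```

```text
[ 0.49992256 -0.09093457  0.21585597] [-1.19426304  0.17948428  5.78624377]
```

View pics/s5.png

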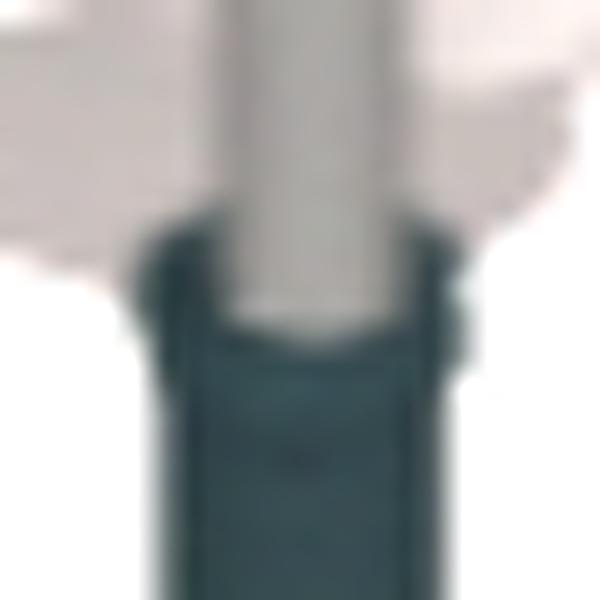

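View pics/s5b.png

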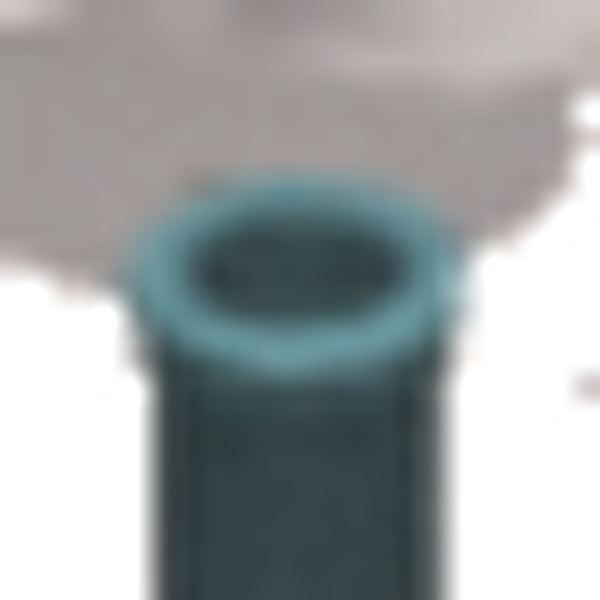

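The pin sits on the rim, about 1 mm right of the bore centre (crop 312 against 300). I'll lift, shift +y and retry.

Emit:
{"name": "send_rows", "arguments": {"steps": [[[1,0,0,0.004,0],[1,0,0.0012,0.004,0],[1,0,0.0012,0.004,0],[1,0,0.0012,0.002,0],[1,0,0.0012,0.001,0],[1,0,0.0012,0,0],[1,0,0.0012,-0.001,0],[1,0,0.0012,-0.001,0]]]}}

```text
t: 6.02
tcp_pos: [0.4994, -0.0894, 0.2133]
tool_rot: [0.0, 0.707, 0.0, 0.707]
force: [0.5, 0.4, -1.3]
finger_gap: 0.255
```

Emit:
{"name": "send_rows", "arguments": {"steps": [[[1,0,0,-0.002,0],[1,0,0,-0.004,0],[1,0,0,-0.006,0],[1,0,0,-0.008,0],[1,0,0,-0.01,0],[1,0,0,-0.012,0],[1,0,0,-0.012,0]]]}}

```text
t: 6.9
tcp_pos: [0.4993, -0.0895, 0.2016]
tool_rot: [0.0, 0.707, 0.0, 0.707]
force: [0.6, 1.1, -2.5]
finger_gap: 0.258
```

Emit:
{"name": "send_rows", "arguments": {"steps": [[[1,0,0,-0.002,0],[1,0,0,-0.004,0],[1,0,0,-0.0055,0],[1,0,0,-0.007,0],[1,0,0,-0.008,0],[1,0,0,-0.009,0],[1,0,0,-0.009,0]]]}}

```text
t: 7.78
tcp_pos: [0.4994, -0.0895, 0.1927]
tool_rot: [0.0, 0.707, 0.0, 0.707]
force: [0.2, 0.4, -1.8]
finger_gap: 0.259
```

Emit:
{"name": "send_rows", "arguments": {"steps": [[[1,0,0,-0.0015,0],[1,0,0,-0.003,0],[1,0,0,-0.0045,0],[1,0,0,-0.006,0],[1,0,0,-0.0075,0],[1,0,0,-0.009,0],[1,0,0,-0.009,0]]]}}

```text
t: 8.65
tcp_pos: [0.4993, -0.0895, 0.1836]
tool_rot: [0.0, 0.707, 0.0, 0.707]
force: [0.3, 0.4, -2.3]
finger_gap: 0.257
```

Right bottle is sound: the pin went about 33 mm in with no resistance. Next the middle one.

Emit:
{"name": "send_rows", "arguments": {"steps": [[[1,0,0,0.02,0],[1,0,0,0.045,0],[1,0,0,0.055,0],[1,-0.001,0.025,0.055,0],[1,-0.003,0.06,0.055,0],[1,-0.004,0.08,0.055,0],[1,-0.004,0.08,0.055,0],[1,-0.004,0.08,0.045,0]]]}}

```text
t: 9.65
tcp_pos: [0.4961, -0.0101, 0.2289]
tool_rot: [-0.0, 0.706, -0.0, 0.708]
force: [0.1, -0.6, -1.9]
finger_gap: 0.259
```

Emit:
{"name": "send_rows", "arguments": {"steps": [[[1,0,0,0,0],[1,0,0,0,0],[1,0,0,-0.004,0],[1,0,0,-0.006,0],[1,0,0,-0.006,0]]]}}

```text
t: 10.28
tcp_pos: [0.4953, -0.0095, 0.2226]
tool_rot: [0.0, 0.707, 0.0, 0.707]
force: [-0.0, -0.4, -1.4]
finger_gap: 0.258
```

```bash
cat >> h.py <<'E'
def zoom(name,u,v,r=13,k=22,g=3.0):
    im=manip.snapshot("scene").astype(float)
    c=im[v-r:v+r,u-r:u+r,::-1]; c=np.clip((c-35)*g,0,255).astype(np.uint8)
    b=cv2.imread("pics/scene0.png").astype(float)[v-r:v+r,u-r:u+r]; b=np.clip((b-35)*2.2,0,255).astype(np.uint8)
    cv2.imwrite(f"pics/{name}.png",cv2.resize(np.hstack([c,b]),None,fx=k*.7,fy=k*.7,interpolation=cv2.INTER_CUBIC))
E
python3 - <<'E'
from h import *
s=manip.sense(); print(s["t"],s["tcp_pos"],s["force"])
print(px("scene",(.4952,-.0085,.154)))
zoom("m1",269,188)
E
```

```text
10.275 [ 0.49531961 -0.00952902  0.22260117] [-0.02127869 -0.37974586 -1.43861505]
[268.98033765 189.91850811]
```

View pics/m1.png

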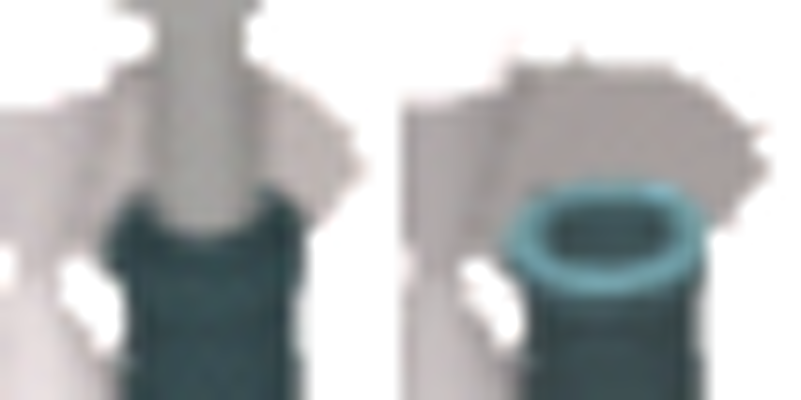

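Emit:
{"name": "send_rows", "arguments": {"steps": [[[1,0,0,-0.002,0],[1,0,0,-0.004,0],[1,0,0,-0.0055,0],[1,0,0,-0.007,0],[1,0,0,-0.0085,0],[1,0,0,-0.0085,0]]]}}

```text
t: 11.08
tcp_pos: [0.4955, -0.0095, 0.2142]
tool_rot: [0.0, 0.707, 0.0, 0.707]
force: [-0.6, -0.6, -1.7]
finger_gap: 0.258
```

Emit:
{"name": "send_rows", "arguments": {"steps": [[[1,0,0,-0.002,0],[1,0,0,-0.004,0],[1,0,0,-0.006,0],[1,0,0,-0.008,0],[1,0,0,-0.01,0],[1,0,0,-0.012,0],[1,0,0,-0.014,0],[1,0,0,-0.014,0]]]}}

```text
t: 12.08
tcp_pos: [0.4954, -0.0095, 0.2001]
tool_rot: [0.0, 0.707, 0.0, 0.707]
force: [-0.3, -0.3, -1.9]
finger_gap: 0.254
```

Emit:
{"name": "send_rows", "arguments": {"steps": [[[1,0,0,-0.0015,0],[1,0,0,-0.003,0],[1,0,0,-0.004,0],[1,0,0,-0.005,0],[1,0,0,-0.006,0],[1,0,0,-0.007,0],[1,0,0,-0.007,0]]]}}

```text
t: 12.95
tcp_pos: [0.4959, -0.0096, 0.1941]
tool_rot: [-0.0, 0.707, -0.0, 0.708]
force: [-0.5, 1.4, 6.0]
finger_gap: 0.258
```

Emit:
{"name": "send_rows", "arguments": {"steps": [[[1,0,0,-0.001,0],[1,0,0,-0.001,0],[1,0,0,-0.001,0]]]}}

```text
t: 13.32
tcp_pos: [0.4961, -0.0097, 0.1935]
tool_rot: [-0.0, 0.706, -0.0, 0.708]
force: [-0.7, 0.1, 8.7]
finger_gap: 0.257
```

Run:
```python
from h import *
s=manip.sense(); print(s["t"],s["tcp_pos"],s["force"])
zoom("m2",269,188)
```

```text
13.325 [ 0.49607726 -0.00966638  0.19347945] [-0.74881171  0.1169809   8.66263526]
```

View pics/m2.png

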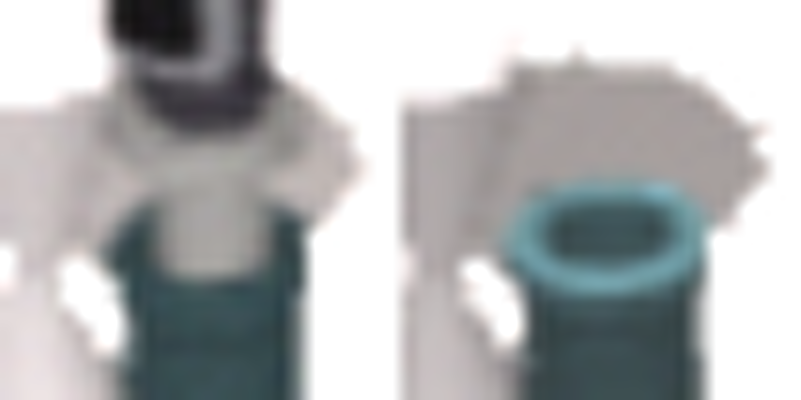

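The middle bottle is choked: the pin stopped about 22 mm in at 8.7 N, with the collar well clear of the lip. Returning the gauge.

Emit:
{"name": "send_rows", "arguments": {"steps": [[[1,0,0,0.02,0],[1,0,0,0.045,0],[1,0,-0.02,0.05,0],[1,-0.01,-0.07,0.05,0],[1,-0.02,-0.13,0.05,0],[1,-0.03,-0.19,0.05,0],[1,-0.04,-0.25,0.05,0],[1,-0.047,-0.294,0.05,0]]]}}

```text
t: 14.38
tcp_pos: [0.4474, -0.3059, 0.2417]
tool_rot: [0.001, 0.707, -0.0, 0.707]
force: [0.2, 0.3, -1.6]
finger_gap: 0.257
```

Emit:
{"name": "send_rows", "arguments": {"steps": [[[1,0,0,-0.03,0],[1,0,0,-0.06,0],[1,0,0,-0.085,0],[1,0,0,-0.1,0],[1,0,0,-0.105,0],[1,0,0,-0.105,0]]]}}

```text
t: 15.12
tcp_pos: [0.4487, -0.3036, 0.1375]
tool_rot: [-0.0, 0.707, -0.0, 0.707]
force: [0.4, -0.8, -1.4]
finger_gap: 0.257
```

Run:
```python
from h import *
s=manip.sense(); print(s["t"],s["tcp_pos"],s["force"])
zoom("g1",376,260,28,10,2.2)
```

```text
15.125 [ 0.44869066 -0.30364498  0.1374761 ] [ 0.36476219 -0.76368407 -1.42324037]
```

View pics/g1.png

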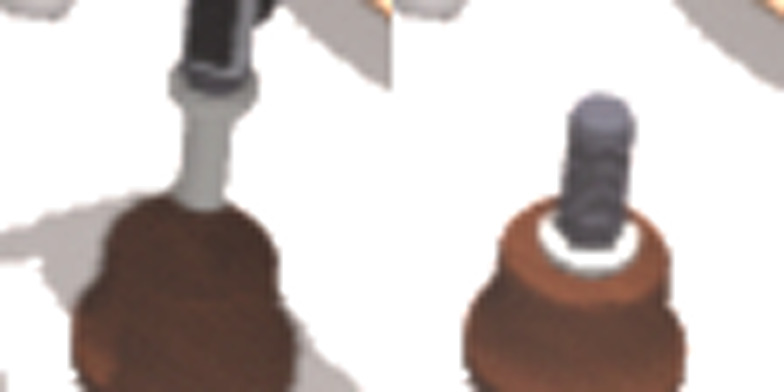

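Emit:
{"name": "send_rows", "arguments": {"steps": [[[1,0,0,-0.01,0],[1,0,0,-0.02,0],[1,0,0,-0.026,0],[1,0,0,-0.032,0],[1,0,0,-0.037,0],[1,0,0,-0.042,0],[1,0,0,-0.042,0]]]}}

```text
t: 16.05
tcp_pos: [0.4483, -0.3033, 0.0949]
tool_rot: [0.0, 0.707, 0.0, 0.707]
force: [0.6, 0.4, -2.9]
finger_gap: 0.256
```

Emit:
{"name": "send_rows", "arguments": {"steps": [[[1,0,0,-0.006,0],[1,0,0,-0.011,0],[1,0,0,-0.015,0],[1,0,0,-0.018,0],[1,0,0,-0.0205,0],[1,0,0,-0.0205,0]]]}}

```text
t: 16.8
tcp_pos: [0.4484, -0.3034, 0.0746]
tool_rot: [0.0, 0.707, 0.0, 0.707]
force: [0.3, 0.1, -1.0]
finger_gap: 0.258
```

Emit:
{"name": "send_rows", "arguments": {"steps": [[[1,0,0,-0.0015,0],[1,0,0,-0.0015,0],[0,0,0,-0.0015,0],[0,0,0,-0.0015,0],[0,0,0,-0.0015,0],[0,0,0,0.03,0],[0,0,0,0.08,0],[0,0,0,0.13,0]]]}}

```text
t: 17.8
tcp_pos: [0.4482, -0.3033, 0.2057]
tool_rot: [0.0, 0.707, 0.0, 0.707]
force: [-0.1, -0.7, -0.1]
finger_gap: 0.996
```

Run:
```python
from h import *
s=manip.sense(); print(s["t"],s["tcp_pos"],s["force"],s["finger_gap"])
zoom("g2",376,260,28,10,2.2)
```

```text
17.8 [ 0.44819389 -0.30327048  0.2057454 ] [-0.05490256 -0.68830311 -0.12277487] 0.9963654764606164
```

View pics/g2.png

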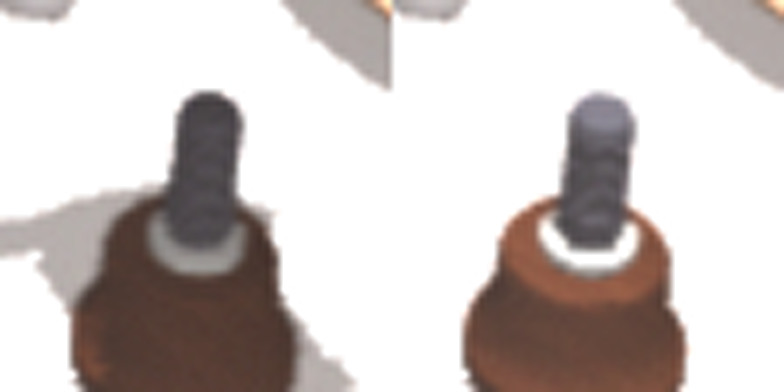

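Emit:
{"name": "send_rows", "arguments": {"steps": [[[0,0.01,0.06,0,0],[0,0.02,0.12,0,0],[0,0.03,0.18,0,0],[0,0.04,0.24,0,0],[0,0.047,0.295,0,0],[0,0.047,0.295,0,0],[0,0.047,0.295,-0.01,0],[0,0.047,0.295,-0.02,0]]]}}

```text
t: 18.85
tcp_pos: [0.4954, -0.0097, 0.184]
tool_rot: [0.001, 0.707, -0.001, 0.707]
force: [-0.2, -0.3, -0.1]
finger_gap: 0.999
```

Emit:
{"name": "send_rows", "arguments": {"steps": [[[0,0,0,-0.03,0],[0,0,0,-0.055,0],[0,0,0,-0.068,0],[0,0,0,-0.068,0]]]}}

```text
t: 19.35
tcp_pos: [0.4948, -0.0093, 0.1157]
tool_rot: [0.001, 0.708, -0.0, 0.706]
force: [0.3, -0.5, -0.2]
finger_gap: 0.999
```

Run:
```python
from h import *
s=manip.sense(); print(s["t"],s["tcp_pos"],s["force"],s["finger_gap"])
crop("scene","p1",210,120,340,260,5)
```

```text
19.35 [ 0.49479292 -0.00925092  0.11572261] [ 0.27581484 -0.46149277 -0.22891454] 0.9994613037629008
```

View pics/p1.png

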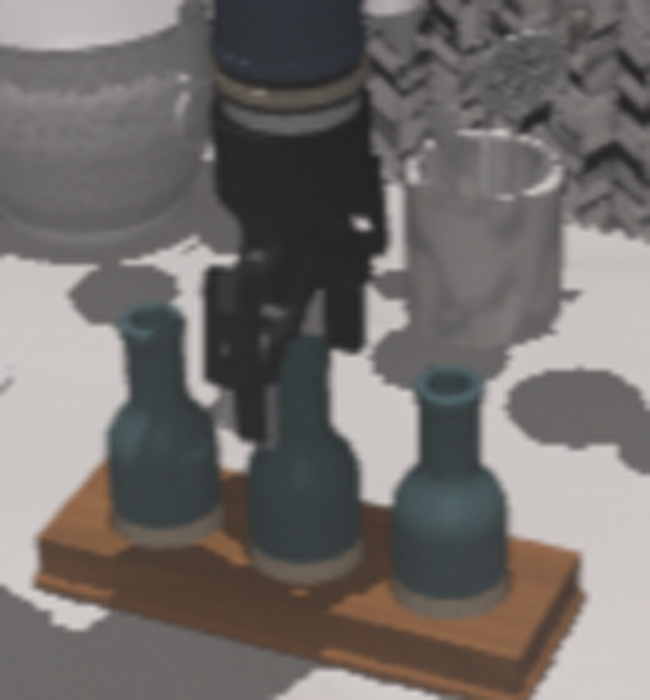

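The fingers straddle the middle neck (crop ~(300,360)). Gripping.

Emit:
{"name": "send_rows", "arguments": {"steps": [[[1,0,0.001,0,0],[1,0,0.001,0,0],[1,0,0.001,0,0],[1,0,0.001,0,0],[1,0,0.001,0.005,0],[1,0,0.001,0.01,0],[1,0,0.001,0.015,0],[1,0,0.001,0.015,0]]], "grip_force": 50}}

```text
t: 20.4
tcp_pos: [0.4957, -0.0076, 0.1322]
tool_rot: [-0.0, 0.707, -0.0, 0.707]
force: [-0.2, 0.5, -3.1]
finger_gap: 0.362
```

Emit:
{"name": "send_rows", "arguments": {"steps": [[[1,0,0,0.03,0],[1,0,0,0.06,0],[1,-0.02,0,0.075,0],[1,-0.05,0,0.075,0],[1,-0.075,0.02,0.075,0],[1,-0.085,0.06,0.075,0],[1,-0.085,0.1,0.075,0],[1,-0.085,0.14,0.075,0]]]}}

```text
t: 21.4
tcp_pos: [0.4101, 0.1335, 0.2069]
tool_rot: [0.0, 0.707, -0.0, 0.707]
force: [0.3, -1.2, -3.0]
finger_gap: 0.364
```

Emit:
{"name": "send_rows", "arguments": {"steps": [[[1,0,0.04,0,0],[1,0,0.08,0,0],[1,0,0.12,0,0],[1,0,0.148,0,0],[1,0,0.148,-0.02,0],[1,0,0.148,-0.04,0],[1,0,0.148,-0.05,0],[1,0,0.148,-0.05,0]]]}}

```text
t: 22.4
tcp_pos: [0.41, 0.2802, 0.1562]
tool_rot: [-0.0, 0.708, -0.0, 0.706]
force: [1.4, -1.0, -3.9]
finger_gap: 0.363
```

Run:
```python
from h import *
s=manip.sense(); print(s["t"],s["tcp_pos"],s["force"],s["finger_gap"])
crop("top","q1",110,170,310,300,4)
crop("scene","q2",100,120,300,270,4)
```

```text
22.4 [0.40997886 0.28018742 0.1561837 ] [ 1.37097836 -1.04379105 -3.90825899] 0.36331976456562654
```

View pics/q1.png

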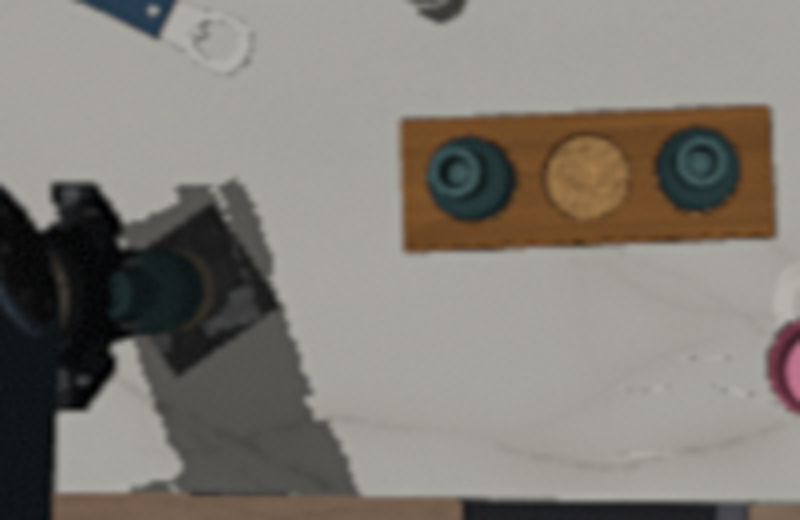

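View pics/q2.png

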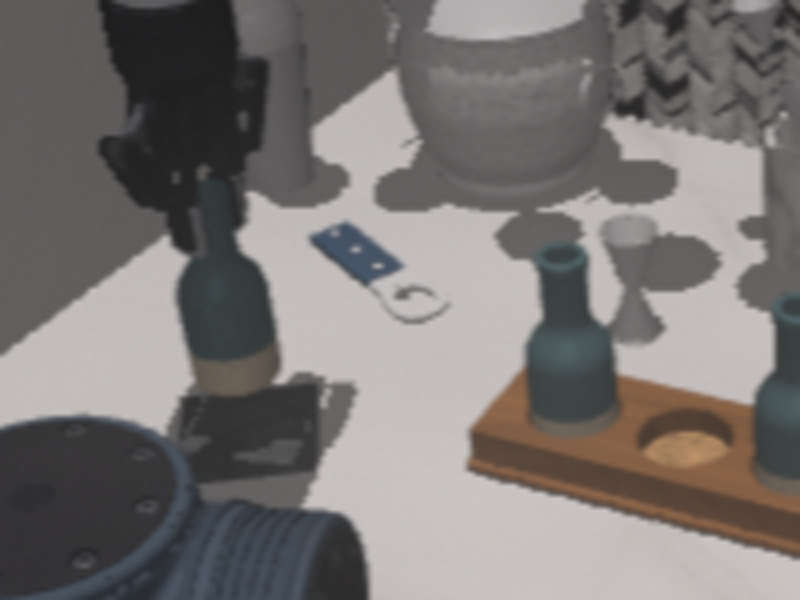

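Run:
```python
from h import *
for z in (.054,.164,.19): 
  u=px("scene",(.41,.28,z)); print(z,(u-[100,120])*4)
print((px("scene",(.41,.2796,.008))-[100,120])*4)
for q in [(183,398),(318,386),(320,472),(180,480)]: pass
C=lambda x,y,ox,oy,k:((x+.5)/k-.5+ox,(y+.5)/k-.5+oy)
print(ray("scene",*C(318,388,100,120,4),.008),ray("scene",*C(183,398,100,120,4),.008))
```

```text
0.054 [234.91897702 372.00676471]
0.164 [206.24046178 229.71459744]
0.19 [199.03582655 193.96786679]
[246.59361863 427.70339646]
[0.46878797 0.26490589 0.008     ] [0.42004538 0.34286167 0.008     ]
```

Bottle hangs upright over the coaster; its base is at (237,380) against a predicted (235,372). Lowering.

Emit:
{"name": "send_rows", "arguments": {"steps": [[[1,0,0,-0.015,0],[1,0,0,-0.028,0],[1,0,0,-0.036,0],[1,0,0,-0.04,0],[1,0,0,-0.042,0],[1,0,0,-0.0435,0],[1,0,0,-0.0435,0]]]}}

```text
t: 23.38
tcp_pos: [0.4106, 0.2805, 0.1134]
tool_rot: [0.0, 0.707, 0.0, 0.707]
force: [-0.5, 0.3, -3.3]
finger_gap: 0.364
```

Emit:
{"name": "send_rows", "arguments": {"steps": [[[1,0,0,-0.001,0],[1,0,0,-0.002,0],[1,0,0,-0.002,0]]]}}

```text
t: 23.75
tcp_pos: [0.4106, 0.2806, 0.1118]
tool_rot: [0.0, 0.707, 0.0, 0.707]
force: [-0.3, -0.3, 2.6]
finger_gap: 0.36
```

Emit:
{"name": "send_rows", "arguments": {"steps": [[[1,0,0,0.0005,0],[0.5,0,0,0.0005,0],[0,0,0,0.0005,0],[0,0,0,0.0005,0],[0,0,0,0.0005,0],[0,0,0,0.03,0],[0,0,0,0.08,0],[0,0,0,0.13,0]]]}}

```text
t: 24.75
tcp_pos: [0.4101, 0.2803, 0.2424]
tool_rot: [-0.0, 0.707, -0.0, 0.707]
force: [0.5, 0.0, -0.4]
finger_gap: 1.0
```

Emit:
{"name": "send_rows", "arguments": {"steps": [[[0,-0.03,-0.05,0.03,0],[0,-0.04,-0.1,0.06,0],[0,-0.04,-0.16,0.06,0],[0,-0.04,-0.22,0.06,0],[0,-0.04,-0.28,0.06,0],[0,-0.04,-0.34,0.06,0],[0,-0.04,-0.4,0.06,0],[0,-0.04,-0.4,0.06,0]]]}}

```text
t: 25.75
tcp_pos: [0.3709, -0.1238, 0.3016]
tool_rot: [0.002, 0.707, -0.003, 0.708]
force: [-0.5, 0.0, 0.8]
finger_gap: 1.002
```

Run:
```python
from h import *
s=manip.sense(); print(s["t"],s["tcp_pos"],s["force"],s["finger_gap"])
crop("top","f1",110,150,410,300,2.6)
crop("scene","f2",100,150,440,310,2.3)
```

```text
25.75 [ 0.37090735 -0.12383155  0.30156611] [-0.49902337  0.01651489  0.80359374] 1.00189687232761
```

View pics/f1.png

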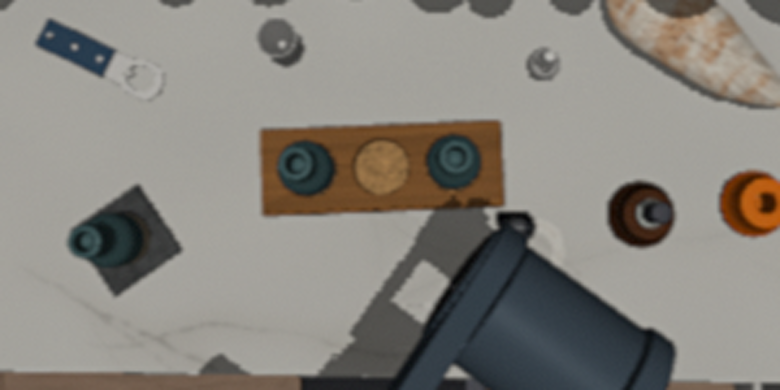

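View pics/f2.png

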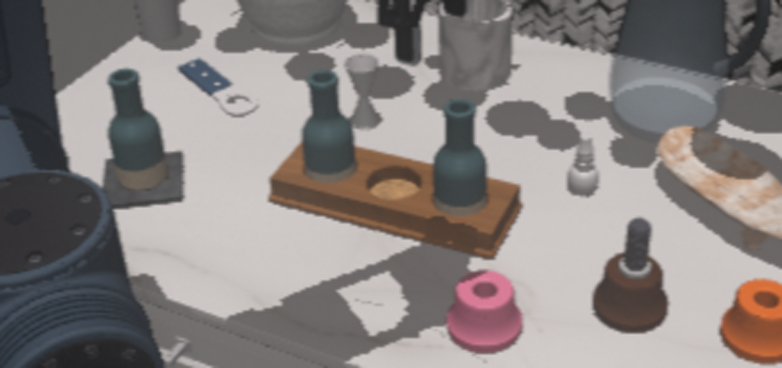

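Run:
```python
from h import *
C=lambda x,y,ox,oy,k:((x+.5)/k-.5+ox,(y+.5)/k-.5+oy)
print(ray("top",*C(88,241,110,150,2.6),.148), ray("scene",*C(125,77,100,150,2.3),.148))
P=[ray("top",*C(*p,110,150,2.6),.008) for p in [(139,186),(181,248),(118,296)]]
print("coaster",(P[0]+P[2])/2)
s=manip.sense(); print(s["qd"].round(3)); manip.sign_off()
```

```text
[0.41151745 0.27654039 0.148     ] [0.41007046 0.27557557 0.148     ]
coaster [0.40908413 0.27765019 0.008     ]
[ 0.049 -0.01   0.019  0.001  0.003 -0.001]
the job is handed in; nothing more can be done
```

The middle bottle was the choked one. It now stands on the coaster, the gauge is back in its stand, and the job is handed in at about 26 s of the 72 s allowed.

- **Right bottle:** the first try caught on the rim at about 8 N. After I re-centred it, the pin sank about 33 mm with no resistance, past where glaze would sit. I judged it sound without lowering the collar all the way to the lip.
- **Middle bottle:** the pin stopped about 22 mm in, at roughly 9 N, with the collar clear of the lip.
- **Left bottle:** I did not gauge it. The choked bottle was already found, so I left it alone in its well.

Last checks before hand-in:
- **Placed bottle:** it looks upright. Two views put its lip within about 3 mm of the coaster's centre.
- **Gauge:** its collar was down on the brown stand, as at the start.
- **Everything else:** the two sound bottles are in their wells, and the jigger, wine stopper and opener look unmoved.
- **Arm:** it was clear of everything, with the first joint still settling very slightly (0.05 rad/s).

None of these last checks failed or disagreed.

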